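Lengthen a telescoping board rest by one hole

TASK

Two telescoping board rests stand on the bench. Lengthen the one that ends in a round pad by one hole: press its spring button flush with the outer tube, slide the tube out, away from the base block, and let the button pop up in the next hole. Leave the other rest, with the forked upright, as it is set.

Things in the scene. Friction and masses are not known exactly. Their poses are not given: they have to be found in the camera images.
- pad_rest: The rest to lengthen, fixed: dark steel foot and block (42x56, 66 high, centre at x=-93), inner bar carrying the button; over it an aluminium square tube, 36 wide, flat top 60 above the bench, ending in a round pad (56 across, top 74 high, at x=+68 as found). Origin on the bench straight under the button, which never moves along x; x = the way the tube slides out, from block to pad; z up. All mm.
- pad_tube (a joint): Its tube's slide, m: 0 as found, + outward; 0.040 puts the second hole (20 mm; as found empty at x=-40 mm) over the button. Friction 1.5 N, stays put; a button up in a hole stops it (2 mm play). A cross rib on the tube, 14 mm high, 6 thick, 36 wide, has its near face at x=+15 mm as found: closed fingertips set on the button just short of the rib press it and, moved along +x, push the tube by the rib.
- pad_button (a joint): Press of its button, m: 0 up, + down, at most 0.016. Steel pin, 16 mm across, round top 10 mm above the tube's top (70 mm above the bench); 0.010 is flush. Spring 3 N at first, 6 N flush. Once flush, the hole's edge pushes its round top on under the 2.5 mm wall as the tube slides (about 10 N); it springs up in the next hole by itself.
- fork_tube (a joint): The same slide of the other rest, built alike but ending in a flat forked upright (64 mm wide, 87 mm high, 8 mm thick): to be left at 0, button up in its first hole.

How it is judged:
By the outcome, as a careful person would: the job done as asked, in the order asked, and still so for the second after the job is handed in, with the robot touching nothing.
It also fails if it takes over 29 s, if anything falls off the work surface, if the arm or the gripper's body presses on something with over 40 N, if the wrist force passes 120 N, or if a joint passes its speed limit or range.

ROBOT

A 6-joint arm with a two-finger parallel gripper is mounted at the origin on a cart in front of the work surface, level with it; the furniture and walls round the work are solid. World frame = base frame: x ahead of the robot, y to its left, z up, the work surface at z = 0. Lengths are in mm, angles in rad, forces in N, time in s.
With the tool pointing down it reaches from about 375 to 825 mm from the base axis. Payload 5.5 kg.
Tool frame: the origin (TCP) lies at the very end of the fingers, on their centre line; the grasp point (between the pads) lies 19 mm behind it; z points along the fingers, y is the line along which they close (so a half turn about z gives the same grasp; the last joint's range is limited). The gripper opens to 85 mm and grips with 20 to 120 N. Pads are 22 mm wide; open, the fingers measure 114 mm over their backs; the gripper's body (76 mm by 85 mm) begins 54 mm behind the grasp point. The pads swing forward as they close: fully open they stand 13 mm farther back than shut.
Start: joints at [1.327, 0.314, -0.047, 1.21, 0, 1.571], TCP at [144.832, 582.253, 201.499] pointing down, gripper open.
Joint ranges: [-2.67, 2.67], [-0.69, 1.73], [-1.03, 1.25], [-2.08, 2.16], [-1.42, 1.45], [-3.14, 3.14]. Speed limits (rad/s): [2.39, 2.39, 3.01, 3.14, 3.14, 3.14].

INTERFACE

Orientations are given as a 3x3 rotation matrix whose columns are the frame's x, y, z axes.
In Python, from plant import robot gives the robot as it stands.
- The arm moves only by the tool apply_moves, never from a script. Its argument "increments" is a list of rows, each a list of 3 entries, a list of its own where there are three numbers: the shift along the tool's x, y, z in m, then the turn, a rotation vector about the tool's x, y, z in degrees, then the opening, from -1 (shut) to 1 (fully open). In form: [[[tx, ty, tz], [rx, ry, rz], fingers], ...]. A call has 1 to 8 rows; each row shifts and turns the commanded pose from where the row before left it, along the tool's axes as they then stand; what a row does not reach is not made up. A row lasts 1/8 s, in which the tool goes at most 62.5 mm and 10.7 degrees, less where a joint would pass 70% of its speed; a pose out of reach is approached as far as the arm can. A call with a gripper value outside its range is refused whole. The fingers move at their own pace and stop on an object; "squeeze" is the grip in N (left out, the last holds). Time passes only in rows, so rows that do not move let the fingers close. It gives the time, the measured TCP pose, the force, the opening and the grip force at its end, in the units of the state.
- robot.read_state(): the state, without advancing time (a new reading comes with each control period).
- robot.camera(name): name is "scene" or "side" or "wrist"; returns the picture (480x640x3 uint8, red, green, blue); there is no depth.
- robot.camera_model(name): a dict with "mtx" (3x3 intrinsics, pixels), "D" ([k1, k2, p1, p2, k3] as OpenCV has them; the pictures are not rectified), "eye" and "attitude" of the camera in the world; the wrist camera has in their place "tool_from_camera" (4x4, takes a point from camera to tool coordinates, whose origin is the TCP and whose axes are the flange's). Camera axes: x right, y up, looking along -z (the intrinsics and any distortion apply to the point x, -y, -z); pixel columns grow to the right and rows downward; lengths in mm; the calibration is good to about 2 mm. A picture is of the moment at which its call begins: read the wrist's pose just before it. camera_model takes no time and is no camera call.
- robot.job_done(): hands the job in; it is judged then, once.
The state is a dict: "time_s": time; "joint_pos": joint angles; "qd": joint speeds; "tau": joint torques, N m; "tcp_pos": TCP position; "tcp_rot": TCP orientation; "ft_force": force on the tool from outside, world axes, zero at the start; "wrist_torque": the same for the moment, N m; "width": finger opening in mm; "gripper_force": force on a finger pad.
Only numpy, scipy, OpenCV 4.12 (cv2) and the standard library are available. Lean on these libraries where they do the work, as an engineer would, in place of code of your own. Each camera call takes 0.05 s, during which the arm holds its last target. There are 200 camera calls.

## Working session

There is one attempt and no reset: what is moved stays moved. The work goes in short steps, Python scripts to look and compute and a tool call to move; the robot and the scene stay as the last step left them, time stands still between calls to the robot, and variables do not carry over. Pictures are saved under pics/ and viewed, at most 10 in all, crops included, and the job is handed in when it is done.

Besides the shell and the picture viewer there is one more tool, called after "Request:" by a JSON object that holds its "method" and its "body". apply_moves: Moves the arm, as the interface text tells. Its arguments: {"type":"object","properties":{"increments":{"type":"array"},"squeeze":{"type":"number"}},"required":["increments"]}

```bash
mkdir -p pics; ls
cat > h.py <<'E'
import numpy as np, cv2
from plant import robot
def cam(n):
    m=robot.camera_model(n); s=robot.read_state()
    K=np.array(m["mtx"],float); D=np.array(m["D"],float)
    if "eye" in m: R=np.array(m["attitude"],float); e=np.array(m["eye"],float)
    else:
        T=np.array(m["tool_from_camera"],float); Rt=np.array(s["tcp_rot"]); R=Rt@T[:3,:3]; e=Rt@T[:3,3]+np.array(s["tcp_pos"])
    return K,D,R,e
def ray(c,px):
    K,D,R,e=c
    u=cv2.undistortPoints(np.array(px,float).reshape(-1,1,2),K,D).reshape(-1,2)
    d=np.c_[u[:,0],-u[:,1],-np.ones(len(u))]@R.T
    return e,d
def onz(c,px,z):
    e,d=ray(c,px); return e+d*((z-e[2])/d[:,2])[:,None]
def proj(c,P):
    K,D,R,e=c
    p=(np.array(P,float).reshape(-1,3)-e)@R; p=p*[1,-1,-1]
    return cv2.projectPoints(p,np.zeros(3),np.zeros(3),K,D)[0].reshape(-1,2)
def tri(cs,pxs):
    A=np.zeros((3,3));b=np.zeros(3)
    for c,p in zip(cs,pxs):
        e,d=ray(c,p);d=d[0]/np.linalg.norm(d[0]);M=np.eye(3)-np.outer(d,d);A+=M;b+=M@e
    return np.linalg.solve(A,b)
E
python3 - <<'E'
from h import *
for n in ("scene","side"):
    i=robot.camera(n); cv2.imwrite(f"pics/{n}0.png",i[:,:,::-1])
    m=robot.camera_model(n); print(n,m)
s=robot.read_state(); print(s["tcp_rot"],s["time_s"],robot.camera_model("wrist"))
E
```

```text
pics
scene {'mtx': array([[586.69606396,   0.        , 316.84900498],
       [  0.        , 586.69606396, 229.23123964],
       [  0.        ,   0.        ,   1.        ]]), 'D': array([-0.00710098,  0.        ,  0.        ,  0.        ,  0.        ]), 'eye': array([ -87.1406985 , -615.5929565 ,  486.67212519]), 'attitude': array([[ 0.55722588,  0.45432875, -0.69504295],
       [-0.83035575,  0.30191723, -0.46835384],
       [-0.00294117,  0.83811179,  0.54549058]])}
side {'mtx': array([[536.84887591,   0.        , 320.34000772],
       [  0.        , 536.84887591, 244.8108842 ],
       [  0.        ,   0.        ,   1.        ]]), 'D': array([0.04305775, 0.        , 0.        , 0.        , 0.        ]), 'eye': array([ 187.51541496, -832.85640864,  537.13691952]), 'attitude': array([[ 0.88433302,  0.27911362, -0.37423348],
       [-0.4668557 ,  0.53030556, -0.70768763],
       [ 0.00093283,  0.80054456,  0.5992725 ]])}
[[-9.70433784e-01  2.41367181e-01 -3.94654948e-04]
 [ 2.41367501e-01  9.70432687e-01 -1.45930328e-03]
 [ 3.07581422e-05 -1.51141409e-03 -9.99998857e-01]] 0.1 {'mtx': array([[412.85968644,   0.        , 325.25070015],
       [  0.        , 412.85968644, 236.52086152],
       [  0.        ,   0.        ,   1.        ]]), 'D': array([-0.028672,  0.      ,  0.      ,  0.      ,  0.      ]), 'tool_from_camera': array([[-1.37829639e-03,  9.45876495e-01,  3.24523891e-01,
         8.43440619e+01],
       [ 9.99998905e-01,  1.47875564e-03, -6.29393281e-05,
         1.18517053e+00],
       [-5.39424364e-04,  3.24523449e-01, -9.45877497e-01,
        -1.72775565e+02],
       [ 0.00000000e+00,  0.00000000e+00,  0.00000000e+00,
         1.00000000e+00]])}
```

View pics/scene0.png

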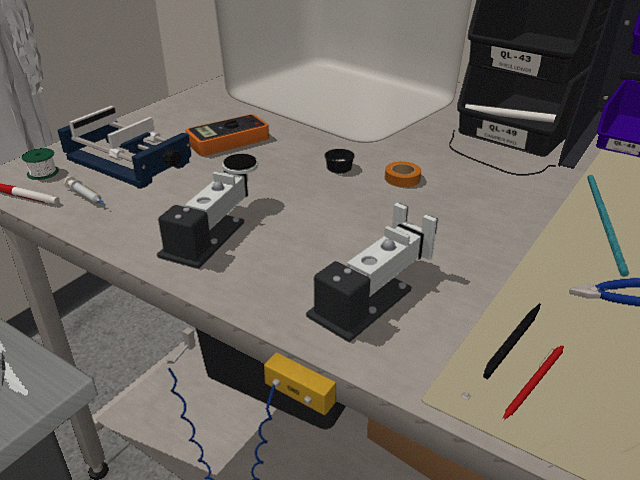

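View pics/side0.png

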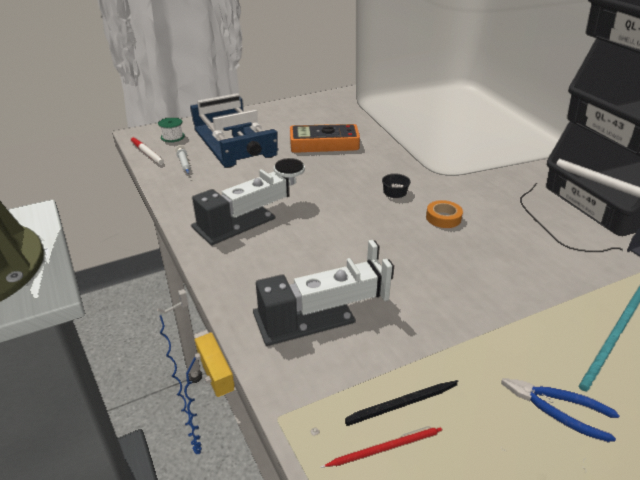

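Scene: the pad rest is the left/rear one (block ~(185,235), hole ~(204,199), pad ~(240,162)), and the fork rest is the nearer right one. In the side view the pad rest is at ~(240,200). I'll enlarge both views of it.

Run:
```python
import cv2,numpy as np
a=cv2.imread("pics/scene0.png")[145:270,150:275]; b=cv2.imread("pics/side0.png")[145:245,185:325]
A=cv2.resize(a,(400,400),interpolation=cv2.INTER_CUBIC); B=cv2.resize(b,(400,286),interpolation=cv2.INTER_CUBIC)
o=np.zeros((400,800,3),np.uint8);o[:,:400]=A;o[:286,400:]=B
cv2.imwrite("pics/z0.png",o)
```

```text
(no output)
```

View pics/z0.png

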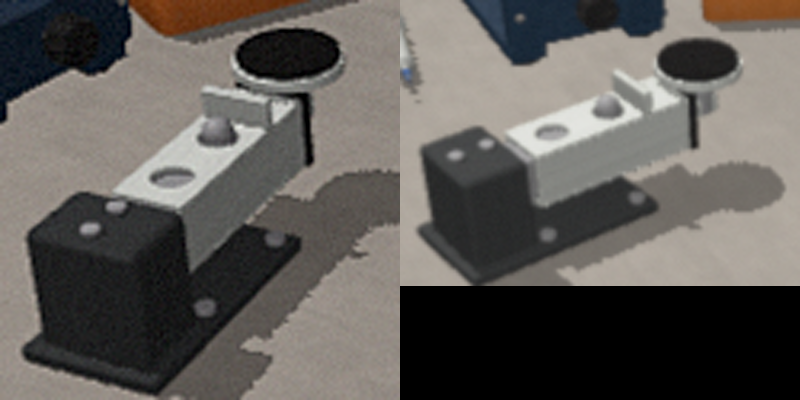

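Crop: in the scene half, hole centre (172,178), button top (217,119), pad centre (289,56). In the side half, hole (551,132), button top (607,96), pad (698,60). I'll convert these to full-image pixels and cast rays.

Run:
```python
from h import *
a=lambda x,y:(150+x/3.2-.35,145+y/3.2-.35); b=lambda x,y:(185+(x-400)/2.857-.35,145+y/2.857-.35)
S=cam("scene");T=cam("side")
pts={"hole":(a(172,178),b(551,132),60),"btn":(a(217,119),b(607,97),69),"pad":(a(289,55),b(698,60),74)}
q={}
for k,(p,r,z) in pts.items():
    u=onz(S,p,z)[0];v=onz(T,r,z)[0]; q[k]=(u+v)/2; print(k,u.round(1),v.round(1),tri([S,T],[p,r]).round(1))
d=q["pad"]-q["hole"]; print(np.linalg.norm(d[:2]),np.degrees(np.arctan2(d[1],d[0])))
s=robot.read_state();print(s["tcp_pos"],s["tcp_rot"])
```

```text
hole [429.5 -70.   60. ] [432.  -67.3  60. ] [432.  -67.1  58.9]
btn [470.6 -61.2  69. ] [472.2 -58.9  69. ] [471.9 -59.8  68.8]
pad [532.8 -53.   74. ] [537.4 -50.7  74. ] [539.  -47.1  70.8]
105.69770881742133 9.166510150456487
[144.66993082 581.71458194 200.74638836] [[-9.70433784e-01  2.41367181e-01 -3.94654948e-04]
 [ 2.41367501e-01  9.70432687e-01 -1.45930328e-03]
 [ 3.07581422e-05 -1.51141409e-03 -9.99998857e-01]]
```

Request:
{"method": "apply_moves", "body": {"increments": [[[-0.038,-0.0205,0],[0,0,0],-1],[[-0.038,-0.0205,0],[0,0,0],-1],[[-0.038,-0.0205,0],[0,0,0],-1],[[-0.038,-0.0205,0],[0,0,0],-1],[[-0.038,-0.0205,0],[0,0,0],-1],[[-0.038,-0.0205,0],[0,0,0],-1],[[-0.038,-0.0205,0],[0,0,0],-1],[[-0.038,-0.0205,0],[0,0,0],-1]], "squeeze": 20}}

```text
time_s: 1.1
tcp_pos: [401.0, 348.5, 201.2]
tcp_rot: [[-0.97, 0.241, -0.0], [0.241, 0.97, -0.0], [0.0, -0.0, -1.0]]
ft_force: [0.6, 1.3, 0.2]
width: -0.1
gripper_force: 0.0
```

Run:
```python
from h import *
s=robot.read_state();print(s["time_s"],s["joint_pos"],s["tcp_pos"],s["tcp_rot"],s["width"],s["ft_force"])
g=np.array([440,-64,190.]);R=np.array(s["tcp_rot"]);print(R.T@(g-s["tcp_pos"]))
```

```text
1.1 [ 7.15462755e-01  1.84948618e-01 -2.14108139e-01  1.17224828e+00
  1.50820234e-05  9.59224986e-01] [400.98129383 348.48888333 201.20105329] [[-9.70436750e-01  2.41355256e-01 -3.93866463e-04]
 [ 2.41355386e-01  9.70436744e-01 -3.22316621e-04]
 [ 3.04429677e-04 -4.07849686e-04 -9.99999870e-01]] -0.10324951930762813 [0.56280711 1.31679331 0.24700544]
[-137.42500985 -390.87243066   11.3186357 ]
```

Request:
{"method": "apply_moves", "body": {"increments": [[[-0.017,-0.049,0],[0,0,0],-1],[[-0.017,-0.049,0],[0,0,0],-1],[[-0.017,-0.049,0],[0,0,0],-1],[[-0.017,-0.049,0],[0,0,0],-1],[[-0.017,-0.049,0],[0,0,0],-1],[[-0.017,-0.049,0],[0,0,0],-1],[[-0.017,-0.049,0],[0,0,0],-1],[[-0.017,-0.049,0],[0,0,0],-1]]}}

```text
time_s: 2.1
tcp_pos: [437.3, -65.2, 201.4]
tcp_rot: [[-0.97, 0.241, -0.0], [0.241, 0.97, 0.0], [0.0, 0.0, -1.0]]
ft_force: [1.0, 0.6, 0.1]
width: 0.1
gripper_force: 0.0
```

Request:
{"method": "apply_moves", "body": {"increments": [[[0,0,0],[0,0,-8],-1],[[0,0,0],[0,0,-8],-1],[[0,0,0],[0,0,-8],-1],[[0,0,0],[0,0,0],-1]]}}

```text
time_s: 2.6
tcp_pos: [437.3, -63.5, 201.2]
tcp_rot: [[-0.985, -0.173, -0.001], [-0.173, 0.985, 0.0], [0.001, 0.0, -1.0]]
ft_force: [0.7, -0.3, 0.1]
width: -0.2
gripper_force: 0.0
```

Run:
```python
from h import *
s=robot.read_state();i=robot.camera("wrist");cv2.imwrite("pics/w1.png",i[:,:,::-1])
print(s["time_s"],s["tcp_pos"],s["tcp_rot"],s["ft_force"])
c=cam("wrist");print(proj(c,[[471,-60,69],[431,-68.5,60],[537,-49,74]]))
```

```text
2.6 [437.28566484 -63.54535733 201.232234  ] [[-9.85002487e-01 -1.72539000e-01 -6.27573830e-04]
 [-1.72539103e-01  9.85002662e-01  1.14033613e-04]
 [ 5.98486648e-04  2.20604418e-04 -9.99999797e-01]] [ 0.72915129 -0.3104194   0.14557892]
[[320.56434524 251.94736358]
 [318.48194739 198.87171885]
 [320.33094155 329.04341867]]
```

View pics/w1.png

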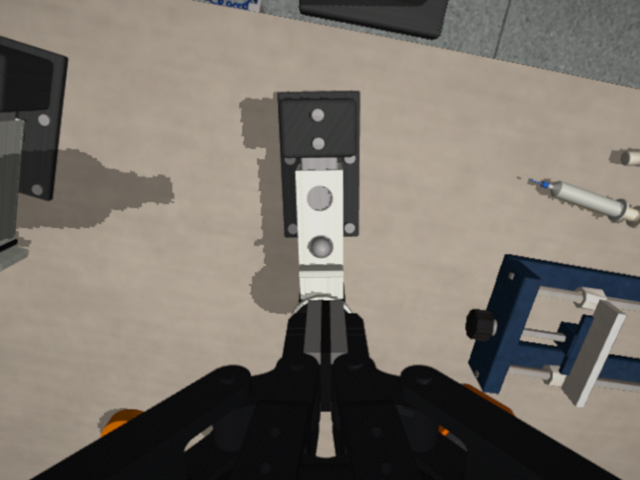

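Wrist view: tube axis nearly vertical in the image, hole at (320,198), button at (321,246), rib at rows ~264–271, closed fingertips near (325,305).

Run:
```python
from h import *
i=cv2.imread("pics/w1.png");c=cam("wrist")
g=cv2.cvtColor(i,cv2.COLOR_BGR2GRAY);
for y in (180,220,258): 
    r=np.where(g[y,285:360]>190)[0]+285; print(y,r.min(),r.max())
print(g[240:290,330]); print(g[185:212,320]); print(g[246,305:340])
s=robot.read_state();R=np.array(s["tcp_rot"]);t=np.array(s["tcp_pos"])
for n,p,z in (("hole",(320,198),60),("btn",(321,245),68),("ribtop",(321,268),74),):
    P=onz(c,p,z)[0];print(n,P.round(1),"tool",(R.T@(P-t)).round(1))
print(proj(c,[t]))
```

```text
180 296 342
220 298 342
258 299 342
[129 126 108  95  95  96 102 107 109 108 103 104 114 138 173 205 221 222
 222 221 222 223 213 166 122  98  91  94  94  98 128 185 205 210 210 211
 203 197 214 220 220 220 218 218 219 219 218 218 217 218]
[201 170 160 161 161 161 162 161 162 161 161 161 161 161 162 161 161 161
 162 161 161 161 162 160 150 141 198]
[220 203 158 118 104  96  81  83  96 110 123 132 142 151 159 163 165 165
 164 160 154 147 141 133 116 102 104 127 175 216 224 222 221 221 221]
hole [430.1 -67.4  60. ] tool [  7.7  -2.7 141.3]
btn [465.5 -60.6  68. ] tool [-28.3  -2.  133.3]
ribtop [482.4 -57.7  74. ] tool [-45.5  -2.  127.2]
[[322.33431078 286.66067158]]
```

Run:
```python
from h import *
c=cam("wrist");s=robot.read_state();R=np.array(s["tcp_rot"]);t=np.array(s["tcp_pos"])
for n,p,z in (("rb",(321,263),60),("rt",(321,270.3),74),("e180",(319,180),60),("e258",(320.5,258),60)):
    P=onz(c,p,z)[0];print(n,P.round(1),"tool",(R.T@(P-t)).round(1))
i=cv2.imread("pics/w1.png")[170:320,270:370];cv2.imwrite("pics/w1c.png",cv2.resize(i,None,fx=4,fy=4,interpolation=cv2.INTER_CUBIC))
```

```text
rb [484.  -57.5  60. ] tool [-47.   -2.2 141.2]
rt [484.4 -57.3  74. ] tool [-47.4  -2.  127.2]
e180 [416.3 -70.6  60. ] tool [ 21.9  -3.4 141.3]
e258 [479.7 -58.7  60. ] tool [-42.6  -2.6 141.2]
```

View pics/w1c.png

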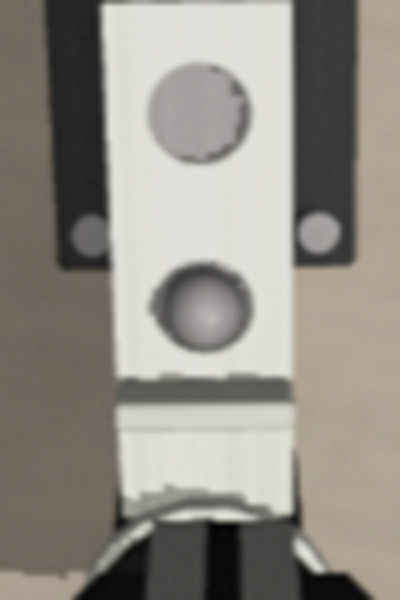

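Request:
{"method": "apply_moves", "body": {"increments": [[[-0.034,-0.0023,0],[0,0,0],-1],[[0,0,0.04],[0,0,-0.5],-1],[[0,0,0.04],[0,0,0],-1],[[0,0,0.036],[0,0,0],-1],[[0,0,0.004],[0,0,0],-1],[[0,0,0],[0,0,0],-1]]}}

```text
time_s: 3.4
tcp_pos: [471.9, -59.8, 82.2]
tcp_rot: [[-0.983, -0.182, 0.0], [-0.182, 0.983, -0.0], [-0.0, -0.0, -1.0]]
ft_force: [0.3, -0.8, 0.7]
width: -0.4
gripper_force: 0.0
```

Run:
```python
from h import *
o=np.zeros((480,800,3),np.uint8)
s=robot.read_state();print(s["tcp_pos"],s["ft_force"])
for k,(n,b) in enumerate((("scene",(130,230,150,275)),("side",(130,230,185,325)))):
    i=robot.camera(n)[:,:,::-1]; z=i[b[0]:b[1],b[2]:b[3]]; z=cv2.resize(z,(400,int(400*z.shape[0]/z.shape[1])),interpolation=cv2.INTER_CUBIC); o[:z.shape[0],400*k:400*k+400]=z
cv2.imwrite("pics/z2.png",o)
```

```text
[471.8697765  -59.84357573  82.22262743] [ 0.3233738  -0.76924162  0.70175418]
```

View pics/z2.png

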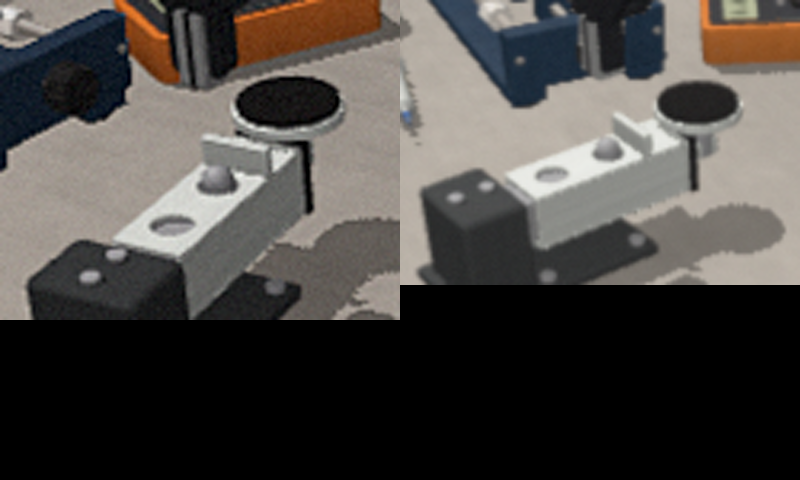

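Odd: the fingertips appear much higher over the button (scene crop ~(205,85), side crop ~(610,75)) than 12 mm. I'll triangulate the tips.

Run:
```python
from h import *
S=cam("scene");T=cam("side");s=robot.read_state();t=np.array(s["tcp_pos"])
print(t,proj(S,[t]),proj(T,[t]))
a=lambda x,y:(150+x/3.2-.35,130+y/3.2-.35); b=lambda x,y:(185+(x-400)/2.857-.35,130+y/2.857-.35)
print(a(205,85),b(608,75),tri([S,T],[a(205,85),b(608,75)]))
o=np.zeros((400,800,3),np.uint8)
for k,n in enumerate(("scene","side")):
    i=robot.camera(n)[:,:,::-1]; p=proj(cam(n),[t])[0].astype(int); z=i[max(0,p[1]-80):p[1]+40,p[0]-60:p[0]+60]
    o[:,400*k:400*k+400]=cv2.resize(z,(400,400),interpolation=cv2.INTER_CUBIC); print(p)
cv2.imwrite("pics/z3.png",o)
```

```text
[472.88630318 -59.99717196  83.09215963] [[216.96219658 172.61828357]] [[257.12082275 171.63625401]]
(213.7125, 156.2125) (257.45364018200905, 155.90131256562827) [479.33287747 -50.28841675 105.89780762]
[216 172]
[257 171]
```

View pics/z3.png

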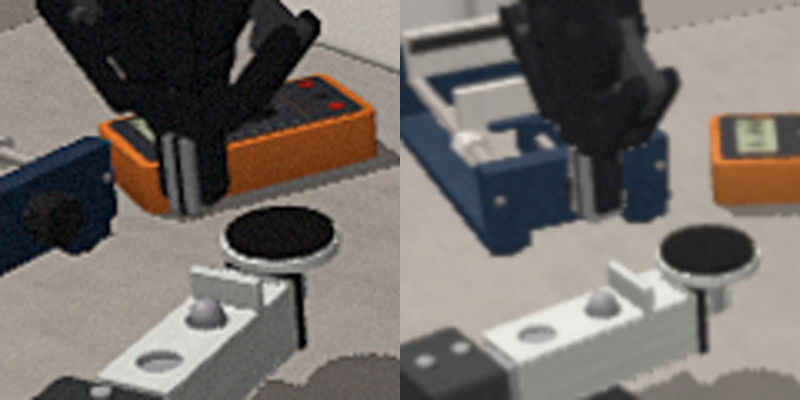

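Tips triangulate to z≈105 while TCP reads 83, so the finger ends look ~22 mm short of the TCP. I'll descend in guarded steps and go by force.

Request:
{"method": "apply_moves", "body": {"increments": [[[0,0,0.008],[0,0,0],-1],[[0,0,0.007],[0,0,0],-1],[[0,0,0],[0,0,0],-1]]}}

```text
time_s: 3.98
tcp_pos: [470.6, -59.8, 65.7]
tcp_rot: [[-0.983, -0.183, -0.002], [-0.183, 0.983, 0.0], [0.002, 0.0, -1.0]]
ft_force: [-0.4, 0.8, -0.5]
width: -0.1
gripper_force: 0.0
```

Run:
```python
from h import *
s=robot.read_state();t=np.array(s["tcp_pos"]);print(t,s["ft_force"],s["width"],s["joint_pos"])
for dz in (0,10,20,25): print(dz,proj(cam("scene"),[t+[0,0,dz]]),proj(cam("side"),[t+[0,0,dz]]),proj(cam("wrist"),[t+[0,0,dz]]))
o=np.zeros((400,800,3),np.uint8)
for k,n in enumerate(("scene","side")):
    i=robot.camera(n)[:,:,::-1]; z=i[100:200,(165,205)[k]:(265,305)[k]]
    o[:,400*k:400*k+400]=cv2.resize(z,(400,400),interpolation=cv2.INTER_CUBIC)
cv2.imwrite("pics/z4.png",o)
```

```text
[470.64419012 -59.76395376  65.66181755] [-0.38455131  0.77464648 -0.46866318] -0.07640934582603276 [-1.26282373e-01  1.84829291e-01 -5.43853000e-01  8.43754715e-01
 -3.27942201e-05 -3.10045721e-01]
0 [[216.94698883 183.5335481 ]] [[256.58103426 180.71801643]] [[322.32995485 286.62921458]]
10 [[216.30387614 177.61231718]] [[256.16849632 175.66864633]] [[322.19410078 296.59858978]]
20 [[215.65283886 171.61681787]] [[255.75001446 170.55206866]] [[322.04345572 307.65984419]]
25 [[215.32430353 168.59078809]] [[255.53850164 167.96811874]] [[321.96181712 313.65708902]]
```

View pics/z4.png

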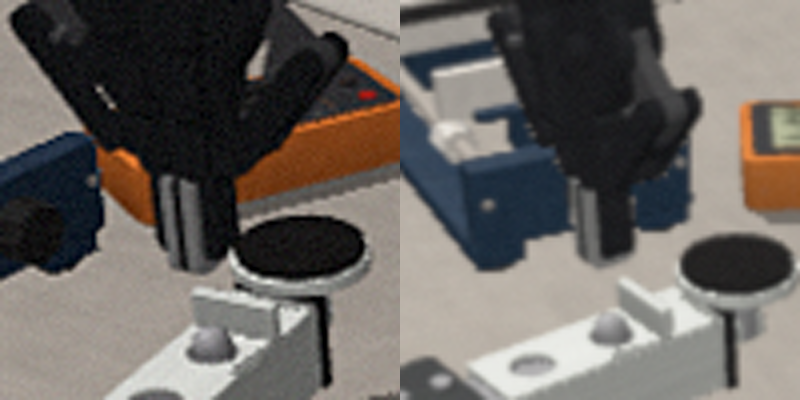

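Picture: the tip (scene crop ~(197,270), side ~(602,262)) hangs above the button (212,328)/(612,312), aligned in xy. Tip is ~24 mm behind the TCP, so contact is expected near TCP z≈46.

Request:
{"method": "apply_moves", "body": {"increments": [[[0,0,0.007],[0,0,0],-1],[[0,0,0.007],[0,0,0],-1],[[0,0,0.002],[0,0,0],-1],[[0,0,0],[0,0,0],-1]]}}

```text
time_s: 4.58
tcp_pos: [471.2, -59.8, 50.2]
tcp_rot: [[-0.983, -0.183, -0.001], [-0.183, 0.983, 0.0], [0.001, 0.0, -1.0]]
ft_force: [0.7, 0.6, 0.2]
width: 0.1
gripper_force: 0.0
```

Request:
{"method": "apply_moves", "body": {"increments": [[[0,0,0.003],[0,0,0],-1],[[0,0,0],[0,0,0],-1]]}}

```text
time_s: 4.82
tcp_pos: [471.4, -59.8, 47.4]
tcp_rot: [[-0.983, -0.183, -0.0], [-0.183, 0.983, 0.0], [0.0, 0.0, -1.0]]
ft_force: [0.1, -0.3, -1.2]
width: 0.1
gripper_force: 0.0
```

Request:
{"method": "apply_moves", "body": {"increments": [[[0,0,0.002],[0,0,0],-1],[[0,0,0],[0,0,0],-1]]}}

```text
time_s: 5.08
tcp_pos: [471.4, -59.8, 45.4]
tcp_rot: [[-0.983, -0.183, -0.0], [-0.183, 0.983, 0.0], [0.0, 0.0, -1.0]]
ft_force: [-0.3, -0.3, -1.0]
width: -0.0
gripper_force: 0.0
```

Request:
{"method": "apply_moves", "body": {"increments": [[[0,0,0.002],[0,0,0],-1],[[0,0,0],[0,0,0],-1]]}}

```text
time_s: 5.32
tcp_pos: [471.3, -59.8, 43.3]
tcp_rot: [[-0.983, -0.183, -0.0], [-0.183, 0.983, 0.0], [0.0, 0.0, -1.0]]
ft_force: [0.8, 0.1, 0.2]
width: 0.2
gripper_force: 0.0
```

Request:
{"method": "apply_moves", "body": {"increments": [[[0,0,0.002],[0,0,0],-1],[[0,0,0],[0,0,0],-1]]}}

```text
time_s: 5.58
tcp_pos: [471.3, -59.8, 41.3]
tcp_rot: [[-0.983, -0.183, -0.0], [-0.183, 0.983, 0.0], [0.0, 0.0, -1.0]]
ft_force: [-0.1, -0.5, -0.3]
width: -0.2
gripper_force: 0.0
```

Request:
{"method": "apply_moves", "body": {"increments": [[[0,0,0.002],[0,0,0],-1],[[0,0,0],[0,0,0],-1]]}}

```text
time_s: 5.82
tcp_pos: [471.7, -59.9, 39.6]
tcp_rot: [[-0.983, -0.183, 0.0], [-0.183, 0.983, -0.0], [-0.0, -0.0, -1.0]]
ft_force: [-0.5, 0.3, 3.3]
width: -0.1
gripper_force: 1.5
```

Request:
{"method": "apply_moves", "body": {"increments": [[[0,0,0.003],[0,0,0],-1],[[0,0,0],[0,0,0],-1]]}}

```text
time_s: 6.08
tcp_pos: [471.7, -59.9, 36.5]
tcp_rot: [[-0.983, -0.183, 0.0], [-0.183, 0.983, -0.0], [-0.0, -0.0, -1.0]]
ft_force: [-0.1, -0.2, 3.1]
width: 0.0
gripper_force: 1.9
```

Request:
{"method": "apply_moves", "body": {"increments": [[[0,0,0.003],[0,0,0],-1],[[0,0,0],[0,0,0],-1]]}}

```text
time_s: 6.32
tcp_pos: [471.7, -59.9, 33.5]
tcp_rot: [[-0.983, -0.183, 0.0], [-0.183, 0.983, -0.0], [-0.0, -0.0, -1.0]]
ft_force: [-0.4, -0.1, 4.5]
width: -0.0
gripper_force: 2.4
```

Request:
{"method": "apply_moves", "body": {"increments": [[[0,0,0.002],[0,0,0],-1],[[0,0,0],[0,0,0],-1]]}}

```text
time_s: 6.58
tcp_pos: [471.7, -59.9, 31.6]
tcp_rot: [[-0.983, -0.183, 0.0], [-0.183, 0.983, -0.0], [-0.0, -0.0, -1.0]]
ft_force: [-1.1, 0.4, 5.0]
width: -0.2
gripper_force: 2.7
```

Request:
{"method": "apply_moves", "body": {"increments": [[[0,0,0.001],[0,0,0],-1],[[0,0,0],[0,0,0],-1]]}}

```text
time_s: 6.82
tcp_pos: [471.7, -59.9, 30.7]
tcp_rot: [[-0.983, -0.183, 0.0], [-0.183, 0.983, -0.0], [-0.0, -0.0, -1.0]]
ft_force: [-1.2, 0.0, 5.8]
width: -0.2
gripper_force: 2.8
```

Request:
{"method": "apply_moves", "body": {"increments": [[[0,0,0.001],[0,0,0],-1],[[0,0,0],[0,0,0],-1]]}}

```text
time_s: 7.08
tcp_pos: [471.8, -59.9, 30.1]
tcp_rot: [[-0.983, -0.183, 0.001], [-0.183, 0.983, -0.0], [-0.001, -0.0, -1.0]]
ft_force: [-2.8, 0.1, 9.1]
width: -0.1
gripper_force: 4.9
```

Request:
{"method": "apply_moves", "body": {"increments": [[[0,0,0.0005],[0,0,0],-1],[[0,0,0],[0,0,0],-1]]}}

```text
time_s: 7.32
tcp_pos: [471.9, -59.9, 30.0]
tcp_rot: [[-0.983, -0.183, 0.001], [-0.183, 0.983, -0.0], [-0.001, -0.0, -1.0]]
ft_force: [-2.4, 1.0, 13.5]
width: 0.0
gripper_force: 6.9
```

Flush: the tip touches the tube. Now push along the tube.

Request:
{"method": "apply_moves", "body": {"increments": [[[-0.002,0,-0.0003],[0,0,0],-1],[[-0.003,0,0],[0,0,0],-1],[[-0.003,0,0],[0,0,0],-1],[[0,0,0],[0,0,0],-1]]}}

```text
time_s: 7.82
tcp_pos: [478.5, -58.6, 29.9]
tcp_rot: [[-0.983, -0.183, -0.001], [-0.183, 0.983, -0.001], [0.002, -0.0, -1.0]]
ft_force: [-5.6, -0.8, 14.3]
width: 0.2
gripper_force: 7.0
```

Request:
{"method": "apply_moves", "body": {"increments": [[[-0.004,0,0],[0,0,0],-1],[[-0.004,0,0],[0,0,0],-1],[[-0.004,0,0],[0,0,0],-1],[[0,0,0],[0,0,0],-1]]}}

```text
time_s: 8.32
tcp_pos: [491.4, -56.1, 30.0]
tcp_rot: [[-0.983, -0.183, 0.0], [-0.183, 0.983, 0.0], [-0.0, 0.0, -1.0]]
ft_force: [-2.5, 0.1, 10.6]
width: 0.2
gripper_force: 5.1
```

Request:
{"method": "apply_moves", "body": {"increments": [[[-0.005,0,-0.0003],[0,0,0],-1],[[-0.005,0,0],[0,0,0],-1],[[-0.005,0,0],[0,0,0],-1],[[-0.002,0,0],[0,0,0],-1],[[0,0,0],[0,0,0],-1]]}}

```text
time_s: 8.95
tcp_pos: [508.7, -52.8, 30.1]
tcp_rot: [[-0.983, -0.183, 0.001], [-0.183, 0.983, 0.001], [-0.001, 0.0, -1.0]]
ft_force: [1.5, 0.8, 5.5]
width: 0.1
gripper_force: 2.9
```

Run:
```python
from h import *
o=np.zeros((600,800,3),np.uint8)
for k,n in enumerate(("scene","side")):
    i=robot.camera(n)[:,:,::-1]; z=i[110:240,(165,200)[k]:(265,325)[k]]
    z=cv2.resize(z,None,fx=(4,3.2)[k],fy=(4,3.2)[k],interpolation=cv2.INTER_CUBIC); o[:z.shape[0],400*k:400*k+z.shape[1]]=z
cv2.imwrite("pics/z5.png",o[:530])
```

```text
(no output)
```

View pics/z5.png

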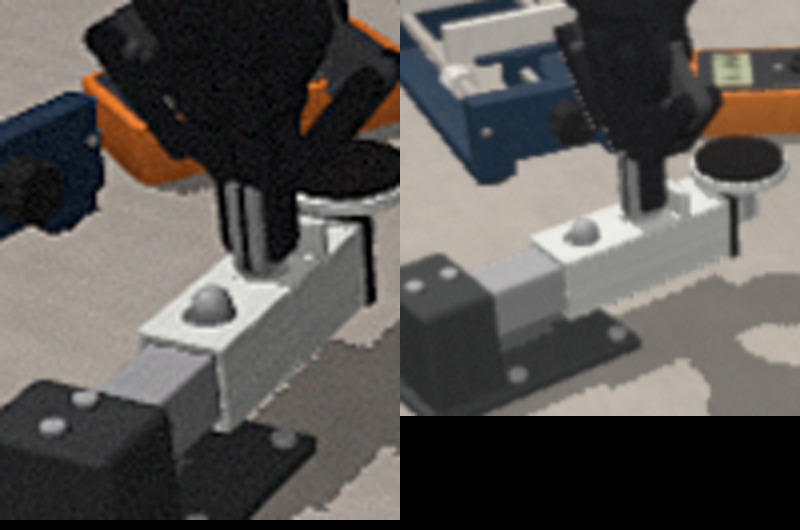

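Picture: the tube is out and the button stands up in the second hole (scene crop (210,305), side (582,230)). I'll nudge it toward the hole centre, then retreat straight up.

Request:
{"method": "apply_moves", "body": {"increments": [[[-0.001,0,-0.0005],[0,0,0],-1],[[-0.0005,0,0],[0,0,0],-1],[[0,0,0],[0,0,0],-1],[[0.0005,0,-0.003],[0,0,0],-1],[[0,0,-0.02],[0,0,0],-1],[[0,0,-0.04],[0,0,0],-1],[[0,0,-0.05],[0,0,0],-1],[[0,0,0],[0,0,0],-1]]}}

```text
time_s: 10.05
tcp_pos: [511.7, -53.3, 146.8]
tcp_rot: [[-0.983, -0.183, 0.007], [-0.183, 0.983, -0.001], [-0.006, -0.002, -1.0]]
ft_force: [1.1, 0.1, -0.5]
width: -0.3
gripper_force: 0.0
```

Request:
{"method": "apply_moves", "body": {"increments": [[[0.03,0,-0.03],[0,0,0],-1],[[0.04,0,-0.03],[0,0,0],-1],[[0,0,0],[0,0,0],-1]]}}

```text
time_s: 10.42
tcp_pos: [438.9, -66.1, 204.2]
tcp_rot: [[-0.983, -0.182, 0.001], [-0.182, 0.983, -0.0], [-0.001, -0.001, -1.0]]
ft_force: [0.6, 1.1, 0.4]
width: 0.0
gripper_force: 0.0
```

Run:
```python
from h import *
s=robot.read_state();print(s["time_s"],s["tcp_pos"],s["ft_force"])
o=np.zeros((520,800,3),np.uint8)
i=robot.camera("scene")[:,:,::-1]; z=cv2.resize(i[130:260,165:265],None,fx=4,fy=4,interpolation=cv2.INTER_CUBIC); o[:520,:400]=z
i=robot.camera("wrist")[:,:,::-1]; z=cv2.resize(i[60:320,220:420],None,fx=2,fy=2,interpolation=cv2.INTER_CUBIC); o[:520,400:]=z
cv2.imwrite("pics/z6.png",o)
```

```text
10.425 [438.87475408 -66.10609363 204.18387412] [0.59669067 1.07864214 0.40215154]
```

View pics/z6.png

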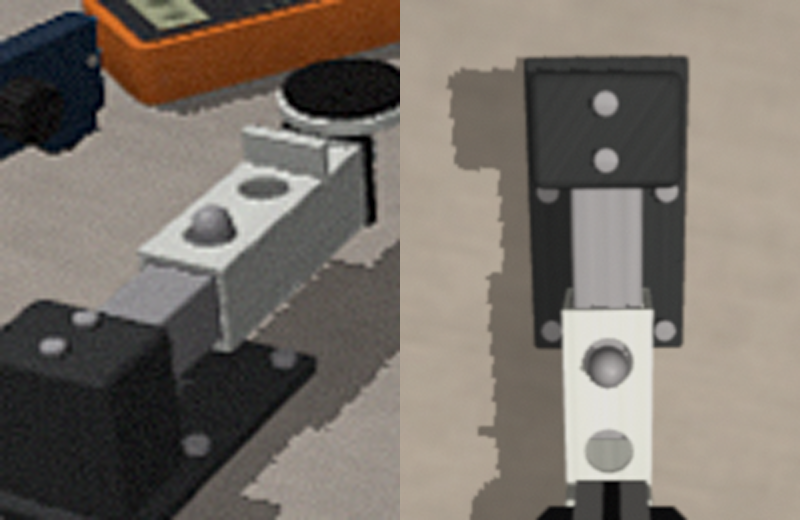

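The button is fully up in the second hole (scene crop (210,225), wrist crop (607,362)). The first hole is empty near the rib, the robot is clear, and nothing else was touched.

```bash
python3 -c "
from plant import robot
print(robot.job_done())"
```

```text
the job is handed in; nothing more can be done
None
```

The pad rest is one hole longer, with its button up in the second hole; the fork rest was not touched, the robot is clear, and the job was handed in at about 10.5 s.

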